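Pack a course of seed cartons in running bond

ROBOT

A 6-joint arm with a two-finger parallel gripper is mounted at the origin on the work surface. World frame = base frame: x ahead of the robot, y to its left, z up, the work surface at z = 0. Lengths are in m, angles in rad, forces in N, time in s.
With the tool pointing down it reaches from about 0.35 to 0.775 m from the base axis. Payload 7.3 kg.
Tool frame: the origin (TCP) lies at the very end of the fingers, on their centre line; the grasp point (between the pads) lies robot.pinch_z behind it (robot.pinch_z is the distance from the TCP to the grasp point, in m); y points along the fingers, z is the direction in which the jaws open and shut, and the axes are right-handed (so a half turn about y gives the same grasp; the last joint's range is limited). The gripper opens to 92 mm and grips with 3 to 60 N. Pads are 19 mm wide; open, the fingers measure 130 mm over their backs; the gripper's body (75 mm by 190 mm) begins 47 mm behind the grasp point.
Start: joints at [-1.4, 0.342, 1.524, -0, 1.275, -0.146], TCP at [0.164, -0.499, 0.227] pointing down, gripper open.
Joint ranges: [-2.53, 2.53], [-0.77, 2.02], [0.04, 2.7], [-1, 4.14], [0.28, 2.66], [-3.11, 3.11]. Speed limits (rad/s): [2.57, 2.57, 3.14, 3.14, 3.14, 3.14].

INTERFACE

Orientations are given as [roll, pitch, yaw] about the fixed x, y, z axes, in that order (R = Rz(yaw) Ry(pitch) Rx(roll)).
In Python, from cell import status, viewer, robot gives the robot as it stands. The module is installed in compiled form; this text tells all that it offers.
- The arm moves only by the shell command python3 -m pendant 'ROWS' [FORCE]. ROWS is JSON, a list that holds one entry, the list of rows, each a list of 7 numbers: the shift along the tool's x, y, z in cm, then the turn, a rotation vector about the tool's x, y, z in rad, then the finger opening in cm, from 0 to 9.18. A call has 1 to 20 rows; each row is the pose to reach, as a shift and turn from the pose commanded when the call began, along the tool's axes at that moment; what a row does not reach only later rows make up. A row lasts 1/10 s, in which the tool goes at most 50 mm and 8.59 degrees, less where a joint would pass 70% of its speed; a pose out of reach is approached as far as the arm can. A call with a gripper value outside its range is refused whole. The fingers move at their own pace and stop on an object; FORCE is the grip in N (left out, the last holds). Time passes only in rows, so rows that repeat a pose let the fingers close. It gives the time, the measured TCP pose, the force and the opening at its end, in the units of the state.
- status.observe(): the state, without advancing time (a new reading comes with each control period).
- viewer.read_camera(name): name is "side" or "top" or "wrist"; returns a dict with "image" (400x640x3 uint8, red, green, blue), "range_z" (400x640 float32, m along the optical axis (not along the pixel's ray), 0 where there is no reading), "fx", "fy", "cx", "cy" (pixels), "distortion" ([k1, k2, p1, p2, k3] as OpenCV has them; the pictures are not rectified), "camera_from_world" (4x4, takes a point from world to camera coordinates). Camera axes: x right, y up, looking along -z (the intrinsics and any distortion apply to the point x, -y, -z); pixel columns grow to the right and rows downward; lengths in m; the calibration is good to about 2 mm. A picture is of the moment at which its call begins.
- robot.hand_in(): hands the job in, once; it reports no verdict.
The state is a dict: "time": time; "qpos": joint angles; "qvel": joint speeds; "joint_efforts": joint torques, N m; "tool_pos": TCP position; "tool_rot": TCP orientation; "contact_force": force on the tool from outside, world axes, zero at the start; "torque": the same for the moment, N m; "opening": finger opening in m.
Only numpy, scipy, OpenCV 4.12 (cv2) and the standard library are available. Lean on these libraries where they do the work, as an engineer would, in place of code of your own. Each camera call takes 0.05 s, during which the arm holds its last target. There are 200 camera calls.

TASK

Finish the layer of seed cartons in the three-sided fence: in front of the two cartons already packed at its back, pack the loose long carton in the middle, bridging the joint, with a half carton at each end of it, in running bond, all square and pushed snug against the back row. Slide the cartons along the bench, do not lift or tip them, and leave the packed cartons and the glassware and tube rack around them where they are.

Things in the scene. Friction and masses are not known exactly. Their poses are not given: they have to be found in the camera images.
- fence: low aluminium three-sided fence, fixed, no floor, open in front; walls 12 mm thick, 35 mm high. Origin on the bench at the middle of the row to be laid; x points to the back wall, y left along the rows, z up. Inner faces: back x = 120 mm, sides y = +-166 mm (a 320 mm row has 12 mm play). Packed back row is centred at x = 80, row to be laid at x = 0: long carton y = 0, halves y = +-123 mm
- fence_mouth (a point): middle of the fence's open mouth, on the bench, at fence x = -67 mm; same axes as the fence. The side walls are straight up to x = -30 mm, then flare outwards by 26 degrees to x = -67, y = +-190 mm. At the start the loose cartons lie before the mouth, centres at fence x -190 to -160 mm: one near y = -290, one near 0, one near +290 mm, in any order
- full_mid (a point): the loose closed cardboard seed-sample carton, kraft brown with a small blank white label, full length: 80 mm wide (its x) x 160 mm long (its y) x 60 mm high, about 0.5 kg, slides on the bench at a push of 2 to 6 N; point at its centre, 30 mm above its underside
- half_a_mid (a point): loose closed cardboard seed-sample carton of half length, same look: 80 x 80 mm square, 60 mm high, about 0.25 kg, slides at a push of 1 to 3 N; point at its centre, 30 mm above its underside; axes along its sides
- half_b_mid (a point): other loose closed cardboard seed-sample carton of half length, same look: 80 x 80 mm square, 60 mm high, about 0.25 kg, slides at a push of 1 to 3 N; point at its centre, 30 mm above its underside; axes along its sides; the two half cartons are alike, either may go to either end
- laid_a_mid (a point): already packed in the back row, left side: closed cardboard seed-sample carton, kraft brown with a small blank white label, full length: 80 mm wide (its x) x 160 mm long (its y) x 60 mm high, about 0.5 kg, slides on the bench at a push of 2 to 6 N; point at its centre, 30 mm above its underside
- laid_b_mid (a point): already packed in the back row, right side: closed cardboard seed-sample carton, kraft brown with a small blank white label, full length: 80 mm wide (its x) x 160 mm long (its y) x 60 mm high, about 0.5 kg, slides on the bench at a push of 2 to 6 N; point at its centre, 30 mm above its underside
- jar: loose bystander: glass jar, 72 mm across, 90 mm high, on the robot's side of the loose cartons; origin at its foot
- dish: loose bystander: flat glass dish, 80 mm across, 18 mm high, on the robot's side of the loose cartons; origin at its foot
- rack: loose bystander: white rack with two rows of stoppered test tubes, 180 mm (its x) x 60 mm, 140 mm high, beside the fence; origin at its foot
- tall_jar: loose bystander: glass jar, 76 mm across, 120 mm high, beside the fence; origin at its foot
Mind the look-alikes: they are no part of the job. Leave any blue look-alike of the part that bears half_b_mid alone.

How it is judged:
By the outcome, as a careful person would: the job done as asked, in the order asked, and still so for the second after the job is handed in, with the robot touching nothing.
It also fails if it takes over 72 s, if anything falls off the work surface, if the arm or the gripper's body presses on something with over 40 N, if the wrist force passes 120 N, or if a joint passes its speed limit or range.

## Working session

There is one attempt and no reset: what is moved stays moved. The work goes in short steps, Python scripts to look and compute and a shell command to move; the robot and the scene stay as the last step left them, time stands still between calls to the robot, and variables do not carry over. Pictures are saved under pics/ and viewed, about 8 in all and at most 12, crops included, and the job is handed in when it is done.

```bash
mkdir -p pics; ls
python3 - <<'E'
from cell import status, viewer, robot
import cv2,numpy as np
s=status.observe(); print(s['time'],s['tool_pos'],s['tool_rot'],s['opening'],robot.pinch_z)
for n in ['top','side']:
    c=viewer.read_camera(n); cv2.imwrite(f'pics/{n}0.png',c['image'][:,:,::-1]); np.savez(f'{n}0.npz',**c)
    T=np.linalg.inv(c['camera_from_world']); print(n,T.round(3).tolist(),c['fx'],c['cx'],c['cy'],c['distortion'])
E
```

```text
pics
0.0 [ 0.16349636 -0.49845204  0.22603581] [-1.57236886e+00  2.45618047e-04 -2.82482743e+00] 0.09194622202823878 0.0188
top [[0.004, 0.995, -0.095, 0.422], [-1.0, 0.004, 0.003, 0.095], [0.003, 0.095, 0.995, 1.214], [0.0, 0.0, 0.0, 1.0]] 384.09035301602194 324.49488759110477 196.34067974890303 [-0.08066529  0.          0.          0.          0.        ]
side [[-0.779, 0.368, -0.508, -0.175], [-0.627, -0.437, 0.645, 1.004], [0.016, 0.821, 0.571, 0.853], [0.0, 0.0, 0.0, 1.0]] 417.13211556309057 316.46797908086774 200.55363700666206 [-0.05302196  0.          0.          0.          0.        ]
```

View pics/top0.png

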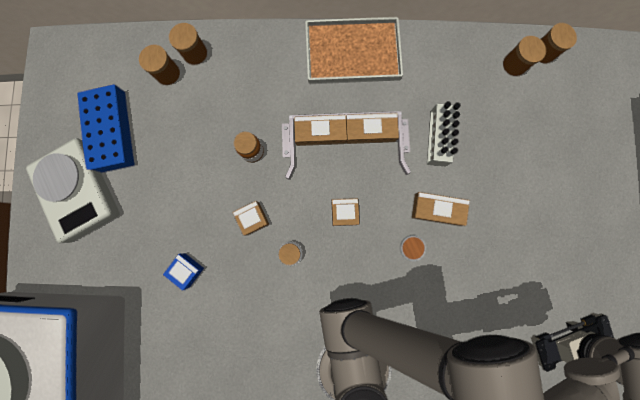

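View pics/side0.png

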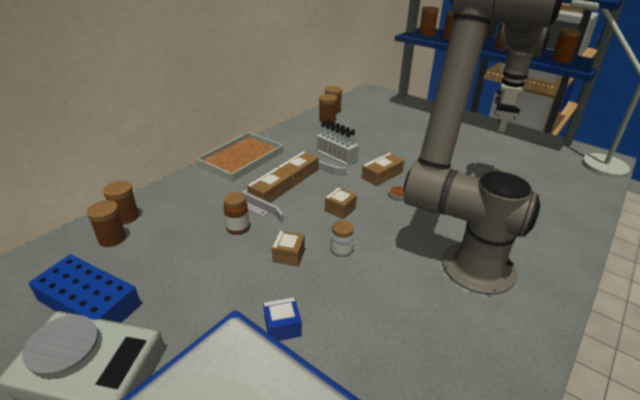

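The top view shows the fence at about (345,140), with loose brown halves at (250,218) and (345,211) and the loose full carton at (441,208). The jar is at (290,252), the dish at (413,247), the tall jar at (247,146) and the rack at (445,132). The blue carton at (183,271) is the look-alike, so I'll leave it alone. Next I'll measure from the range image.

```bash
cat > h.py <<'E'
import numpy as np,cv2
def cloud(c):
    h,w=c['range_z'].shape; v,u=np.mgrid[:h,:w]
    K=np.array([[float(c['fx']),0,float(c['cx'])],[0,float(c['fy']),float(c['cy'])],[0,0,1]])
    p=cv2.undistortPoints(np.stack([u,v],-1).reshape(-1,1,2).astype(float),K,np.array(c['distortion'],float)).reshape(h,w,2)
    d=np.array(c['range_z'],float)
    P=np.stack([p[...,0]*d,-p[...,1]*d,-d,np.ones_like(d)],-1)
    return (P@np.linalg.inv(c['camera_from_world']).T)[...,:3]
def blobs(c,lo,hi,amin=60,roi=None,rect=True):
    P=cloud(c); m=((P[...,2]>lo)&(P[...,2]<hi)&(c['range_z']>0)).astype(np.uint8)
    if roi: m[:roi[1]]=0;m[roi[3]:]=0;m[:,:roi[0]]=0;m[:,roi[2]:]=0
    n,L,S,C=cv2.connectedComponentsWithStats(m,connectivity=4); out=[]
    for i in range(1,n):
        if S[i,4]<amin: continue
        q=P[L==i]
        r=cv2.minAreaRect((q[:,:2]*1000).astype(np.float32))
        (cx,cy),(a,b),t=r
        if a>b: a,b=b,a; t+=90   # t: direction of short side
        t=(t+90)%180-90
        out.append((C[i].round().tolist(),round(cx,1),round(cy,1),round(a,1),round(b,1),round(t,1),round(q[:,2].mean()*1000,1),S[i,4]))
    return out
E
python3 - <<'E'
from h import *
c=np.load('top0.npz')
for lo,hi in [(.052,.068),(.028,.042),(.012,.024),(.08,.1),(.11,.15)]:
    print(lo,hi)
    for b in blobs(c,lo,hi,25,(140,80,500,280)): print(*b)
E
```

```text
0.052 0.068
[346.0, 127.0] 747.9 25.4 82.5 322.4 2.6 60.6 2670
[254.0, 156.0] 656.0 309.4 13.0 55.4 32.7 59.5 28
[442.0, 209.0] 496.3 -266.4 81.0 159.4 -9.0 60.5 1357
[345.0, 212.0] 486.3 29.2 79.6 80.2 3.0 60.6 701
[249.0, 218.0] 465.6 318.9 80.3 81.8 25.8 60.5 719
[297.0, 251.0] 366.6 176.6 32.7 69.5 -71.5 62.5 56
[181.0, 269.0] 302.9 523.4 80.3 82.2 -36.7 60.5 587
0.028 0.042
[346.0, 138.0] 701.1 23.5 203.0 390.5 2.6 35.2 678
[367.0, 140.0] 710.8 -42.6 1.6 110.8 2.6 35.3 38
0.012 0.024
[340.0, 80.0] 914.2 37.6 3.0 133.6 3.0 17.5 54
[413.0, 248.0] 377.2 -183.5 74.4 75.6 -27.1 19.2 474
0.08 0.1
[252.0, 150.0] 671.7 311.8 38.4 74.4 51.7 91.8 108
[289.0, 254.0] 359.0 194.3 58.8 60.7 89.8 90.1 369
0.11 0.15
[446.0, 109.0] 782.9 -263.9 17.7 45.4 86.3 133.9 100
[455.0, 110.0] 780.1 -291.4 19.3 45.4 83.4 134.7 112
[445.0, 123.0] 741.8 -260.5 14.3 18.5 -82.1 133.7 52
[455.0, 124.0] 738.8 -288.0 17.1 18.9 39.5 135.5 52
[445.0, 132.0] 714.7 -259.1 13.7 17.8 -19.5 133.5 47
[454.0, 133.0] 712.2 -285.5 16.2 17.1 66.8 133.6 49
[245.0, 143.0] 682.8 324.8 64.0 64.6 56.8 120.3 399
[445.0, 140.0] 689.4 -256.7 16.3 19.1 2.0 134.3 54
[453.0, 142.0] 686.9 -283.2 13.9 14.8 50.3 133.1 41
[444.0, 149.0] 663.0 -253.8 17.3 18.2 -3.0 134.8 53
[453.0, 151.0] 660.1 -280.8 16.7 16.9 -87.4 134.1 52
```

```bash
cat > plan.py <<'E'
# usage: plan.py F|W x y z yaw(deg jaw dir) ... -> shift/turn in tool axes from the present pose; F = fence frame, mm
import sys,numpy as np
from scipy.spatial.transform import Rotation as R
from cell import status
s=status.observe(); r=R.from_euler('xyz',s['tool_rot']); p=np.array(s['tool_pos'])*1000
f=sys.argv[1]; a=np.array(sys.argv[2:],float).reshape(-1,4); th=2.6
for x,y,z,j in a:
    q=np.array([x,y,z]); 
    if f=='F': q=R.from_euler('z',th,degrees=True).apply(q)+[668,21.9,0]; j+=th
    t=R.from_euler('xyz',[-90,0,j-90],degrees=True)
    print((r.inv().apply(q-p)/10).round(2),(r.inv()*t).as_rotvec().round(3),'dist',np.linalg.norm(q-p).round())
c,sn=np.cos(np.radians(th)),np.sin(np.radians(th)); d=p-[668,21.9,0]
print('now t%.2f'%s['time'],'W',p.round(1),'jaw',np.degrees(s['tool_rot'][2]+np.pi/2).round(2),'F',np.round([c*d[0]+sn*d[1],-sn*d[0]+c*d[1],d[2]],1),'f',np.round(s['contact_force'],1),'open',round(s['opening']*1000,1))
E
python3 plan.py W 486 29 120 3  486 29 14 3
```

```text
[-47.08  10.68 -40.07] [ 1.000e-03 -1.306e+00 -1.000e-03] dist 627.0
[-47.07  21.28 -40.05] [ 1.000e-03 -1.306e+00 -1.000e-03] dist 654.0
now t0.10 W [ 163.5 -498.5  226.1] jaw -71.85 F [-527.6 -497.   226.1] f [-0.3 -0.1 -0.1] open 91.7
```

```bash
python3 -m pendant '[[[-47.1,4,-40.1,0,-1.306,0,9.18],[-47.1,4,-40.1,0,-1.306,0,9.18],[-47.1,4,-40.1,0,-1.306,0,9.18],[-47.1,4,-40.1,0,-1.306,0,9.18],[-47.1,4,-40.1,0,-1.306,0,9.18],[-47.1,4,-40.1,0,-1.306,0,9.18],[-47.1,4,-40.1,0,-1.306,0,9.18],[-47.1,4,-40.1,0,-1.306,0,9.18],[-47.1,4,-40.1,0,-1.306,0,9.18],[-47.1,4,-40.1,0,-1.306,0,9.18],[-47.1,4,-40.1,0,-1.306,0,9.18],[-47.1,4,-40.1,0,-1.306,0,9.18],[-47.1,4,-40.1,0,-1.306,0,9.18],[-47.1,4,-40.1,0,-1.306,0,9.18],[-47.1,10.7,-40.1,0,-1.306,0,9.18],[-47.1,10.7,-40.1,0,-1.306,0,9.18],[-47.1,10.7,-40.1,0,-1.306,0,9.18]]]'; python3 plan.py W 486 29 14 3
python3 - <<'E'
from h import *
from cell import viewer
c=viewer.read_camera('wrist'); cv2.imwrite('pics/w1.png',c['image'][:,:,::-1])
E
```

```text
time: 1.8
tool_pos: [0.4837, 0.0281, 0.1173]
tool_rot: [-1.577, 0.001, -1.52]
contact_force: [0.1, 0.7, 1.1]
opening: 0.0919
[-0.07 10.33  0.3 ] [ 0.006 -0.001 -0.001] dist 103.0
now t1.80 W [483.7  28.1 117.3] jaw 2.93 F [-183.8   14.5  117.3] f [0.1 0.7 1.1] open 91.9
```

View pics/w1.png

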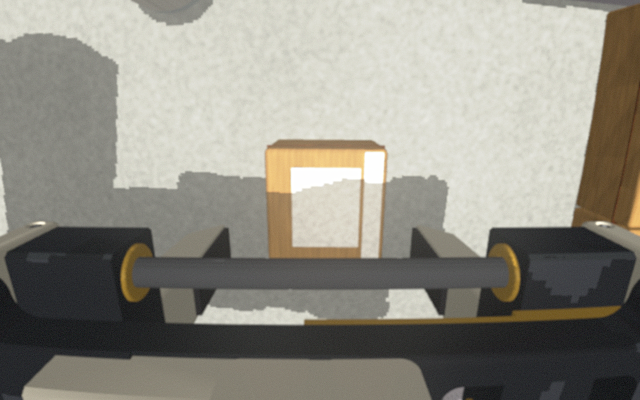

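The brown half sits centred between the fingers, at about (325,200) with the fingers at 230 and 415. I'll grip it and slide it left to clear the path for the long carton.

```bash
python3 -m pendant '[[[0,5,0.3,0,0,0,9.18],[0,8,0.3,0,0,0,9.18],[0,10.2,0.3,0,0,0,9.18],[0,10.2,0.3,0,0,0,9.18],[0,10.2,0.3,0,0,0,7],[0,10.2,0.3,0,0,0,7],[0,10.2,0.3,0,0,0,7],[0,10.2,0.3,0,0,0,7],[0,10.2,0.3,0,0,0,7]]]' 12; python3 plan.py F -150 140 15 0
```

```text
time: 2.75
tool_pos: [0.4902, 0.0287, 0.0195]
tool_rot: [-1.568, -0.001, -1.519]
contact_force: [-1.4, -2.3, 8.2]
opening: 0.0799
[-12.5    0.45   2.81] [-0.003  0.007  0.001] dist 128.0
now t2.75 W [490.2  28.7  19.5] jaw 2.98 F [-177.3   14.8   19.5] f [-1.4 -2.3  8.2] open 79.9
```

```bash
python3 -m pendant '[[[-3,0,0.7,0,0,0,7],[-6,0,1.4,0,0,0,7],[-9,0,2.1,0,0,0,7],[-12.5,0,2.8,0,0,0,7],[-12.5,0,2.8,0,0,0,7],[-12.5,0,2.8,0,0,0,7],[-12.5,0,2.8,0,0,0,9.18],[-12.5,0,2.8,0,0,0,9.18],[-12.5,0,2.8,0,0,0,9.18],[-12.5,-4,2.8,0,0,0,9.18],[-12.5,-8,2.8,0,0,0,9.18],[-12.5,-12,2.8,0,0,0,9.18],[-12.5,-12,2.8,0,0,0,9.18],[-12.5,-12,2.8,0,0,0,9.18]]]'; python3 plan.py W 496.3 -266.4 140 -9 496.3 -266.4 14 -9
```

```text
time: 4.15
tool_pos: [0.5109, 0.1549, 0.1382]
tool_rot: [-1.569, -0.0, -1.519]
contact_force: [-0.5, 0.6, -0.2]
opening: 0.0918
[42.   -0.18 -3.62] [-0.001  0.209 -0.   ] dist 422.0
[42.   12.42 -3.64] [-0.001  0.209 -0.   ] dist 440.0
now t4.15 W [510.9 154.9 138.2] jaw 2.95 F [-150.9  140.   138.2] f [-0.5  0.6 -0.2] open 91.8
```

```bash
python3 -m pendant '[[[42,0,-3.6,0,0.209,0,9.18],[42,0,-3.6,0,0.209,0,9.18],[42,0,-3.6,0,0.209,0,9.18],[42,0,-3.6,0,0.209,0,9.18],[42,0,-3.6,0,0.209,0,9.18],[42,0,-3.6,0,0.209,0,9.18],[42,0,-3.6,0,0.209,0,9.18],[42,0,-3.6,0,0.209,0,9.18],[42,0,-3.6,0,0.209,0,9.18],[42,0,-3.6,0,0.209,0,9.18],[42,0,-3.6,0,0.209,0,9.18],[42,0,-3.6,0,0.209,0,9.18]]]'; python3 plan.py  W 496.3 -266.4 14 -9
python3 - <<'E'
from h import *
from cell import viewer
c=viewer.read_camera('top')
for b in blobs(c,.052,.068,60,(140,80,500,280)): print(*b)
E
```

```text
time: 5.35
tool_pos: [0.4961, -0.2645, 0.1367]
tool_rot: [-1.573, 0.001, -1.727]
contact_force: [-0.3, 0.1, 0.1]
opening: 0.0916
[ 0.21 12.27  0.07] [ 0.002  0.001 -0.001] dist 123.0
now t5.35 W [ 496.1 -264.5  136.7] jaw -8.94 F [-184.7 -278.3  136.7] f [-0.3  0.1  0.1] open 91.6
[346.0, 127.0] 747.9 25.2 82.5 322.7 2.5 60.6 2685
[302.0, 203.0] 511.7 158.2 79.7 80.1 -86.7 60.6 697
[432.0, 207.0] 501.3 -235.3 80.9 96.5 -9.3 60.6 834
[249.0, 218.0] 465.8 319.1 80.6 81.3 26.1 60.5 715
[295.0, 249.0] 370.5 181.6 37.7 70.9 -51.6 63.1 65
[181.0, 269.0] 302.9 523.0 79.8 82.2 -35.5 60.4 591
```

```bash
python3 -m pendant '[[[0.2,5,0,0,0,0,9.18],[0.2,9,0,0,0,0,9.18],[0.2,12.1,0,0,0,0,9.18],[0.2,12.1,0,0,0,0,9.18],[0.2,12.1,0,0,0,0,7],[0.2,12.1,0,0,0,0,7],[0.2,12.1,0,0,0,0,7],[0.2,12.1,0,0,0,0,7],[0.2,12.1,0,0,0,0,7]]]' 20; python3 plan.py F -165 -200 15 0 -150 0 15 0 -100 0 15 0 -38 0 15 0
```

```text
time: 6.3
tool_pos: [0.4973, -0.2682, 0.0187]
tool_rot: [-1.568, -0.001, -1.727]
contact_force: [1.2, 3.2, 7.0]
opening: 0.0799
[-8.41  0.36  0.18] [-0.003 -0.202  0.001] dist 84.0
[-28.31   0.32  -2.36] [-0.003 -0.202  0.001] dist 284.0
[-29.31   0.34   2.54] [-0.003 -0.202  0.001] dist 294.0
[-30.55   0.35   8.61] [-0.003 -0.202  0.001] dist 317.0
now t6.30 W [ 497.3 -268.2   18.7] jaw -8.97 F [-183.7 -282.1   18.7] f [1.2 3.2 7. ] open 79.9
```

```bash
python3 -m pendant '[[[-2.8,0,0.1,0,-0.05,0,7],[-5.6,0,0.1,0,-0.1,0,7],[-8.4,0,0.2,0,-0.15,0,7],[-11.4,0,-0.2,0,-0.202,0,7],[-14.4,0,-0.6,0,-0.202,0,7],[-17.4,0,-1,0,-0.202,0,7],[-20.4,0,-1.4,0,-0.202,0,7],[-23.4,0,-1.7,0,-0.202,0,7],[-26.4,0,-2.1,0,-0.202,0,7],[-28.3,0,-2.4,0,-0.202,0,7],[-28.3,0,-2.4,0,-0.202,0,7],[-28.3,0,-2.4,0,-0.202,0,7]]]'
python3 - <<'E'
from h import *
from cell import viewer
c=viewer.read_camera('top');cv2.imwrite('pics/top2.png',c['image'][80:280,180:500,::-1].repeat(2,0).repeat(2,1))
for b in blobs(c,.052,.068,60,(140,80,500,280)): print(*b)
E
python3 plan.py F -100 0 15 0 -38 0 15 0
```

```text
time: 7.5
tool_pos: [0.5184, 0.017, 0.0187]
tool_rot: [-1.566, 0.001, -1.525]
contact_force: [1.5, 9.0, 8.5]
opening: 0.0801
[346.0, 127.0] 748.0 25.3 82.5 322.4 2.7 60.6 2681
[325.0, 202.0] 515.1 88.5 19.4 79.4 -86.8 60.3 153
[302.0, 203.0] 511.8 158.2 79.8 80.3 -86.6 60.5 699
[249.0, 218.0] 466.1 319.3 80.3 81.5 26.6 60.5 716
[181.0, 269.0] 303.4 522.6 80.2 82.0 -35.5 60.4 588
[0.17 0.39 4.97] [-0.004 -0.001 -0.001] dist 50.0
[ 0.17  0.41 11.17] [-0.004 -0.001 -0.001] dist 112.0
now t7.55 W [518.4  16.9  18.7] jaw 2.57 F [-149.7    1.8   18.7] f [ 1.4 10.2  8.7] open 80.1
```

View pics/top2.png

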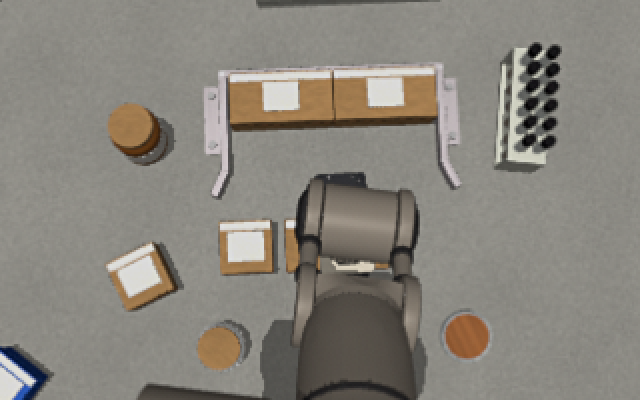

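The view shows the long carton held at about (355,245), aligned with the joint. Both halves and the bystanders look undisturbed. Its left end reads about 3 mm too far left, so I'll correct that on the way in.

```bash
python3 -m pendant '[[[0.3,0,2.5,0,0,0,7],[0.35,0,5,0,0,0,7],[0.35,0,7.5,0,0,0,7],[0.35,0,9.5,0,0,0,7],[0.35,0,11.2,0,0,0,7],[0.35,0,11.2,0,0,0,7],[0.35,0,11.2,0,0,0,7],[0.35,0,11.2,0,0,0,9.18],[0.35,0,11.2,0,0,0,9.18],[0.35,0,11.2,0,0,0,9.18],[0.35,-4,11.2,0,0,0,9.18],[0.35,-8,11.2,0,0,0,9.18],[0.35,-11,11.2,0,0,0,9.18],[0.35,-11,8,0,0,0,9.18],[0.35,-11,4,0,0,0,9.18],[0.35,-11,0,0,0,0,9.18],[0.35,-11,-4,0,0,0,9.18],[0.35,-11,-4,0,0,0,9.18]]]'; python3 plan.py F -150 0 90 90 -120 0 14 90 -120 0 14 -90
python3 - <<'E'
from h import *
from cell import viewer
c=viewer.read_camera('top')
for b in blobs(c,.052,.068,60,(140,80,500,280)): print(*b)
E
```

```text
time: 9.35
tool_pos: [0.4706, 0.0106, 0.1258]
tool_rot: [-1.578, 0.001, -1.526]
contact_force: [-0.8, 0.6, -0.4]
opening: 0.0918
[-0.23  3.55  4.8 ] [ 0.005 -1.571 -0.007] dist 60.0
[-0.23 11.12  7.86] [ 0.005 -1.571 -0.007] dist 136.0
[-0.23 11.12  7.86] [0.007 1.57  0.005] dist 136.0
now t9.35 W [470.6  10.6 125.8] jaw 2.58 F [-197.7   -2.4  125.8] f [-0.8  0.6 -0.4] open 91.8
[346.0, 127.0] 748.0 25.5 82.8 322.6 2.5 60.6 2681
[349.0, 164.0] 630.5 18.7 80.9 160.1 3.2 60.6 1358
[303.0, 203.0] 511.9 158.3 79.9 80.6 -86.7 60.7 698
[249.0, 218.0] 466.0 319.2 80.6 81.3 26.1 60.4 709
[181.0, 269.0] 303.0 522.9 80.3 81.5 -37.0 60.4 585
```

```bash
python3 -m pendant '[[[-0.1,0,2,0,-0.15,0,9.18],[-0.1,0,4,0,-0.3,0,9.18],[-0.1,0,6,0,-0.45,0,9.18],[-0.1,0,7.8,0,-0.6,0,9.18],[-0.1,0,7.8,0,-0.75,0,9.18],[-0.1,0,7.8,0,-0.9,0,9.18],[-0.1,0,7.8,0,-1.05,0,9.18],[-0.1,0,7.8,0,-1.2,0,9.18],[-0.1,0,7.8,0,-1.35,0,9.18],[-0.1,0,7.8,0,-1.5,0,9.18],[-0.1,0,7.8,0,-1.571,0,9.18],[-0.1,4,7.8,0,-1.571,0,9.18],[-0.1,8,7.8,0,-1.571,0,9.18],[-0.1,11,7.8,0,-1.571,0,9.18],[-0.1,11,7.8,0,-1.571,0,9.18],[-0.1,11,7.8,0,-1.571,0,9.18]]]'; python3 plan.py F -90 0 16 90 -55 0 16 90 -50 0 16 90
```

```text
time: 11.0
tool_pos: [0.5557, 0.0145, 0.0169]
tool_rot: [-1.571, -0.0, 0.045]
contact_force: [-0.3, -0.2, 0.2]
opening: 0.0917
[2.25 0.09 0.23] [ 0. -0.  0.] dist 23.0
[5.75 0.09 0.23] [ 0. -0.  0.] dist 58.0
[6.25 0.09 0.23] [ 0. -0.  0.] dist 63.0
now t11.00 W [555.7  14.5  16.9] jaw 92.59 F [-112.5   -2.3   16.9] f [-0.3 -0.2  0.2] open 91.7
```

```bash
python3 -m pendant '[[[1.3,0,0,0,0,0,9.18],[2,0,0,0,0,0,9.18],[2.6,0,0,0,0,0,9.18],[3.2,0,0,0,0,0,9.18],[3.8,0,0,0,0,0,9.18],[4.4,0,0,0,0,0,9.18],[5,0,0,0,0,0,9.18],[5.5,0,0,0,0,0,9.18],[5.8,0,0,0,0,0,9.18],[6,0,0,0,0,0,9.18],[6,0,0,0,0,0,9.18]]]'; python3 plan.py F -50 0 16 90;python3 - <<'E'
from h import *
from cell import viewer
c=viewer.read_camera('top')
for b in blobs(c,.052,.068,60,(140,80,500,280)): print(*b)
E
```

```text
time: 12.1
tool_pos: [0.6137, 0.0173, 0.0178]
tool_rot: [-1.571, 0.002, 0.046]
contact_force: [-7.3, 0.4, 5.2]
opening: 0.0919
[0.44 0.18 0.21] [-0.     0.    -0.002] dist 5.0
now t12.10 W [613.7  17.3  17.8] jaw 92.61 F [-54.4  -2.1  17.8] f [-7.3  0.4  5.2] open 91.9
[344.0, 126.0] 726.8 24.3 124.6 322.4 2.5 60.6 2290
[302.0, 203.0] 511.8 158.2 79.8 80.2 -86.7 60.5 698
[249.0, 218.0] 465.8 318.9 81.0 81.5 25.8 60.4 718
[181.0, 269.0] 302.9 523.1 80.4 80.6 -37.2 60.4 591
```

```bash
python3 -m pendant '[[[0.1,0,0,0,0,0,9.18],[0.2,0,0,0,0,0,9.18],[0.3,0,0,0,0,0,9.18],[0.3,0,0,0,0,0,9.18]]]'; python3 plan.py F -50 0 16 90
```

```text
time: 12.55
tool_pos: [0.6164, 0.0174, 0.0178]
tool_rot: [-1.571, 0.003, 0.045]
contact_force: [-8.4, -0.1, 6.1]
opening: 0.0917
[0.17 0.18 0.21] [-0.     0.    -0.003] dist 3.0
now t12.55 W [616.4  17.4  17.8] jaw 92.61 F [-51.7  -2.1  17.8] f [-8.4 -0.1  6.1] open 91.7
```

```bash
python3 -m pendant '[[[0.1,0,0,0,0,0,9.18],[0.2,0,0,0,0,0,9.18],[0.2,0,0,0,0,0,9.18]]]'; python3 -m pendant '[[[0.1,0,0,0,0,0,9.18],[0.1,0,0,0,0,0,9.18]]]'; python3 plan.py F -50 0 16 90
```

```text
time: 12.85
tool_pos: [0.617, 0.0175, 0.0178]
tool_rot: [-1.571, 0.006, 0.045]
contact_force: [-13.0, -0.7, 8.6]
opening: 0.0917
time: 13.05
tool_pos: [0.617, 0.0175, 0.0178]
tool_rot: [-1.571, 0.008, 0.045]
contact_force: [-16.5, -1.4, 12.4]
opening: 0.092
[0.11 0.18 0.21] [-0.    -0.    -0.008] dist 3.0
now t13.05 W [617.   17.5  17.8] jaw 92.6 F [-51.1  -2.1  17.8] f [-16.5  -1.4  12.4] open 92.0
```

The long carton is snug: the force rose to 16 N with no further travel. Next I'll back off and fetch the parked half.

```bash
python3 -m pendant '[[[-1,0,0,0,0,0,9.18],[-4,0,0,0,0,0,9.18],[-5,-5,0,0,0,0,9.18],[-6,-10,0,0,0,0,9.18],[-8,-11,2,0,0.15,0,9.18],[-9.7,-11,5,0,0.3,0,9.18],[-9.7,-11,8,0,0.45,0,9.18],[-9.7,-11,11,0,0.6,0,9.18],[-9.7,-11,14.4,0,0.75,0,9.18],[-9.7,-11,14.4,0,0.9,0,9.18],[-9.7,-11,14.4,0,1.05,0,9.18],[-9.7,-11,14.4,0,1.2,0,9.18],[-9.7,-11,14.4,0,1.35,0,9.18],[-9.7,-11,14.4,0,1.5,0,9.18],[-9.7,-11,14.4,0,1.571,0,9.18],[-9.7,-11,14.4,0,1.571,0,9.18]]]'; python3 plan.py F -149.7 143.4 16 0
python3 - <<'E'
from h import *
from cell import viewer
c=viewer.read_camera('top')
for b in blobs(c,.052,.068,60,(140,80,500,280)): print(*b)
E
```

```text
time: 14.65
tool_pos: [0.5178, 0.1571, 0.1277]
tool_rot: [-1.569, 0.0, -1.526]
contact_force: [-0.5, -0.9, 0.3]
opening: 0.0915
[-0.15 11.17 -0.6 ] [-0.002 -0.001 -0.   ] dist 112.0
now t14.65 W [517.8 157.1 127.7] jaw 2.56 F [-143.9  141.9  127.7] f [-0.5 -0.9  0.3] open 91.5
[347.0, 136.0] 708.0 23.2 162.0 323.0 2.6 60.6 4014
[249.0, 218.0] 465.7 318.9 79.9 81.0 26.0 60.6 709
[181.0, 269.0] 302.6 523.0 79.7 82.0 -35.9 60.4 589
```

```bash
python3 -m pendant '[[[-0.15,5,-0.6,0,0,0,9.18],[-0.15,9,-0.6,0,0,0,9.18],[-0.15,11.2,-0.6,0,0,0,9.18],[-0.15,11.2,-0.6,0,0,0,9.18],[-0.15,11.2,-0.6,0,0,0,7],[-0.15,11.2,-0.6,0,0,0,7],[-0.15,11.2,-0.6,0,0,0,7],[-0.15,11.2,-0.6,0,0,0,7],[-0.15,11.2,-0.6,0,0,0,7]]]' 12; python3 plan.py F -100 122.5 16 0 -38 122.5 16 0
```

```text
time: 15.6
tool_pos: [0.5126, 0.1584, 0.0164]
tool_rot: [-1.567, 0.0, -1.525]
contact_force: [0.5, 0.2, 6.9]
opening: 0.0796
[2.09 0.06 4.9 ] [-0.004 -0.    -0.   ] dist 53.0
[ 2.09  0.08 11.1 ] [-0.004 -0.    -0.   ] dist 113.0
now t15.60 W [512.6 158.4  16.4] jaw 2.6 F [-149.   143.4   16.4] f [0.5 0.2 6.9] open 79.6
```

```bash
python3 -m pendant '[[[1,0,2.5,0,0,0,7],[2.1,0,5,0,0,0,7],[2.1,0,7,0,0,0,7],[2.1,0,9,0,0,0,7],[2.1,0,11.1,0,0,0,7],[2.1,0,11.1,0,0,0,7],[2.1,0,11.1,0,0,0,7],[2.1,0,11.1,0,0,0,9.18],[2.1,0,11.1,0,0,0,9.18],[2.1,0,11.1,0,0,0,9.18],[2.1,-4,11.1,0,0,0,9.18],[2.1,-8,11.1,0,0,0,9.18],[2.1,-11,11.1,0,0,0,9.18],[2.1,-11,8,0,0,0,9.18],[2.1,-11,4,0,0,0,9.18],[2.1,-11,1,0,0,0,9.18],[2.1,-11,-2,0,0,0,9.18],[2.1,-11,-2,0,0,0,9.18]]]'; python3 plan.py F -115 122.5 14 90
python3 - <<'E'
from h import *
from cell import viewer
c=viewer.read_camera('top')
for b in blobs(c,.052,.068,60,(140,80,500,280)): print(*b)
E
```

```text
time: 17.4
tool_pos: [0.4878, 0.1363, 0.1243]
tool_rot: [-1.576, -0.0, -1.525]
contact_force: [-0.1, -0.2, -0.5]
opening: 0.0918
[ 0.   11.01  6.04] [ 0.004 -1.57  -0.003] dist 126.0
now t17.40 W [487.8 136.3 124.3] jaw 2.63 F [-174.9  122.5  124.3] f [-0.1 -0.2 -0.5] open 91.8
[347.0, 135.0] 708.0 23.7 162.4 322.5 2.3 60.6 4012
[308.0, 162.0] 625.8 142.4 77.9 79.5 0.5 60.7 451
[249.0, 218.0] 465.8 319.2 80.9 81.4 26.4 60.4 716
[181.0, 269.0] 303.1 523.3 79.5 81.8 -37.0 60.3 588
```

```bash
python3 -m pendant '[[[0,0,2,0,-0.15,0,3.5],[0,0,4,0,-0.3,0,3.5],[0,0,6,0,-0.45,0,3.5],[0,0,6,0,-0.6,0,3.5],[0,0,6,0,-0.75,0,3.5],[0,0,6,0,-0.9,0,3.5],[0,0,6,0,-1.05,0,3.5],[0,0,6,0,-1.2,0,3.5],[0,0,6,0,-1.35,0,3.5],[0,0,6,0,-1.5,0,3.5],[0,0,6,0,-1.57,0,3.5],[0,4,6,0,-1.57,0,3.5],[0,8,6,0,-1.57,0,3.5],[0,10.8,6,0,-1.57,0,3.5],[0,10.8,6,0,-1.57,0,3.5],[0,10.8,6,0,-1.57,0,3.5]]]'; python3 plan.py F -54 122.5 16 90
```

```text
time: 19.05
tool_pos: [0.553, 0.139, 0.0168]
tool_rot: [-1.571, 0.0, 0.044]
contact_force: [0.1, 1.2, 0.7]
opening: 0.0353
[5.56 0.08 0.03] [ 0.    -0.001 -0.   ] dist 56.0
now t19.05 W [553.  139.   16.8] jaw 92.53 F [-109.6  122.2   16.8] f [0.1 1.2 0.7] open 35.3
```

```bash
python3 -m pendant '[[[1.3,0,0,0,0,0,3.5],[2,0,0,0,0,0,3.5],[2.6,0,0,0,0,0,3.5],[3.2,0,0,0,0,0,3.5],[3.8,0,0,0,0,0,3.5],[4.4,0,0,0,0,0,3.5],[5,0,0,0,0,0,3.5],[5.4,0,0,0,0,0,3.5],[5.6,0,0,0,0,0,3.5],[5.7,0,0,0,0,0,3.5],[5.7,0,0,0,0,0,3.5]]]'; python3 -m pendant '[[[0.1,0,0,0,0,0,3.5],[0.2,0,0,0,0,0,3.5],[0.2,0,0,0,0,0,3.5]]]';  python3 plan.py F -51 122.5 16 90
```

```text
time: 20.15
tool_pos: [0.6093, 0.1415, 0.0166]
tool_rot: [-1.571, -0.0, 0.044]
contact_force: [-1.1, 0.5, 0.6]
opening: 0.0352
time: 20.45
tool_pos: [0.6114, 0.1416, 0.0166]
tool_rot: [-1.571, -0.0, 0.044]
contact_force: [-0.3, -1.2, -1.9]
opening: 0.0354
[0.01 0.06 0.03] [ 0.    -0.001  0.   ] dist 1.0
now t20.45 W [611.4 141.6  16.6] jaw 92.53 F [-51.1 122.2  16.6] f [-0.3 -1.2 -1.9] open 35.4
```

```bash
python3 -m pendant '[[[0.1,0,0,0,0,0,3.5],[0.1,0,0,0,0,0,3.5]]]';python3 -m pendant '[[[0.1,0,0,0,0,0,3.5],[0.1,0,0,0,0,0,3.5]]]';python3 -m pendant '[[[0.1,0,0,0,0,0,3.5],[0.1,0,0,0,0,0,3.5]]]'; python3 plan.py F -51 122.5 16 90
python3 - <<'E'
from h import *
from cell import viewer
c=viewer.read_camera('top')
for b in blobs(c,.052,.068,60,(140,80,500,280)): print(*b)
E
```

```text
time: 20.65
tool_pos: [0.6117, 0.1416, 0.0166]
tool_rot: [-1.571, 0.001, 0.044]
contact_force: [-3.2, -0.0, 1.6]
opening: 0.0349
time: 20.85
tool_pos: [0.612, 0.1417, 0.0166]
tool_rot: [-1.571, 0.003, 0.044]
contact_force: [-5.7, -1.0, 3.8]
opening: 0.0351
time: 21.05
tool_pos: [0.612, 0.1417, 0.0166]
tool_rot: [-1.571, 0.005, 0.044]
contact_force: [-10.5, -0.8, 6.8]
opening: 0.0351
[-0.05  0.06  0.03] [ 0.    -0.001 -0.005] dist 1.0
now t21.05 W [612.  141.7  16.6] jaw 92.53 F [-50.5 122.2  16.6] f [-10.5  -0.8   6.8] open 35.1
[353.0, 133.0] 708.0 23.6 162.6 322.7 2.4 60.7 3240
[249.0, 218.0] 465.9 319.0 80.8 81.5 26.1 60.5 716
[181.0, 269.0] 302.9 523.5 79.5 81.6 -37.1 60.3 588
```

Snug. Now for the left brown half at about (250,218). It's kraft brown, unlike the blue look-alike at (183,271).

```bash
python3 -m pendant '[[[-1,0,0,0,0,0,3.5],[-4,0,0,0,0,0,3.5],[-5,-5,0,0,0,0,4],[-6,-10,0,0,0,0,9.18],[-7,-13,0,0,0,0,9.18],[-7,-13,0,0,0,0,9.18]]]'; python3 plan.py W 465.8 319 140 26 465.8 319 16 26
```

```text
time: 21.7
tool_pos: [0.5468, 0.1391, 0.1523]
tool_rot: [-1.57, -0.011, 0.044]
contact_force: [0.4, 0.5, -0.0]
opening: 0.0592
[-7.31  1.16 18.33] [-0.007  1.161  0.01 ] dist 198.0
[-7.44 13.56 18.32] [-0.007  1.161  0.01 ] dist 240.0
now t21.70 W [546.8 139.1 152.3] jaw 92.55 F [-115.8  122.6  152.3] f [ 0.4  0.5 -0. ] open 59.2
```

```bash
python3 -m pendant '[[[-2,0,4,0,0.15,0,9.18],[-4,1,8,0,0.3,0,9.18],[-6,1,12,0,0.45,0,9.18],[-7.3,1,16,0,0.6,0,9.18],[-7.3,1,18.3,0,0.75,0,9.18],[-7.3,1,18.3,0,0.9,0,9.18],[-7.3,1,18.3,0,1.05,0,9.18],[-7.3,1,18.3,0,1.161,0,9.18],[-7.3,1,18.3,0,1.161,0,9.18],[-7.3,1,18.3,0,1.161,0,9.18]]]'; python3 plan.py W 465.8 319 16 26;  python3 - <<'E'
from h import *
from cell import viewer
c=viewer.read_camera('wrist'); cv2.imwrite('pics/w2.png',c['image'][:,:,::-1])
E
```

```text
time: 22.7
tool_pos: [0.4634, 0.3182, 0.1361]
tool_rot: [-1.571, -0.0, -1.113]
contact_force: [0.5, -0.5, -0.8]
opening: 0.0919
[ 0.04 12.01  0.25] [0.    0.004 0.   ] dist 120.0
now t22.70 W [463.4 318.2 136.1] jaw 26.22 F [-190.9  305.3  136.1] f [ 0.5 -0.5 -0.8] open 91.9
```

View pics/w2.png

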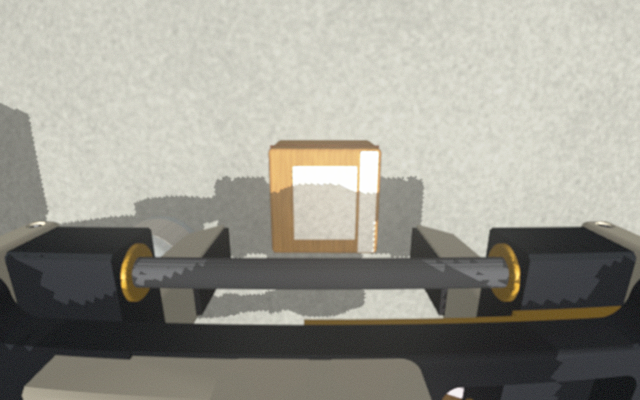

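The half sits square between the fingers at about (325,200). The jar shows at the left, near (170,240), and by calculation the body clears it. I'll descend and grip.

```bash
python3 -m pendant '[[[0,5,0.2,0,0,0,9.18],[0,9,0.2,0,0,0,9.18],[0,11.9,0.2,0,0,0,9.18],[0,11.9,0.2,0,0,0,9.18],[0,11.9,0.2,0,0,0,7],[0,11.9,0.2,0,0,0,7],[0,11.9,0.2,0,0,0,7],[0,11.9,0.2,0,0,0,7],[0,11.9,0.2,0,0,0,7]]]' 12; python3 plan.py W 485 290 16 15 520 240 16 2.6; python3 plan.py F -145 -123.5 16 0 -38 -123.5 16 0
```

```text
time: 23.65
tool_pos: [0.4662, 0.3198, 0.0195]
tool_rot: [-1.567, -0.0, -1.116]
contact_force: [0.3, 0.8, 7.1]
opening: 0.08
[3.5  0.35 0.38] [-0.004  0.193 -0.   ] dist 35.0
[9.53 0.36 1.33] [-0.004  0.409 -0.001] dist 96.0
now t23.65 W [466.2 319.8  19.5] jaw 26.03 F [-188.   306.7   19.5] f [0.3 0.8 7.1] open 80.0
[ 41.18   0.31 -13.16] [-0.004  0.409 -0.001] dist 432.0
[45.44  0.35 -3.34] [-0.004  0.409 -0.001] dist 456.0
now t23.65 W [466.2 319.8  19.5] jaw 26.03 F [-188.   306.7   19.5] f [0.3 0.8 7.1] open 80.0
```

```bash
python3 -m pendant '[[[1.8,0,0.2,0,0.1,0,7],[3.5,0,0.4,0,0.19,0,7],[6.5,0,0.9,0,0.3,0,7],[9.5,0,1.3,0,0.409,0,7],[13,0,-0.3,0,0.409,0,7],[16.5,0,-1.9,0,0.409,0,7],[20,0,-3.5,0,0.409,0,7],[23.5,0,-5.1,0,0.409,0,7],[27,0,-6.7,0,0.409,0,7],[30.5,0,-8.3,0,0.409,0,7],[34,0,-9.9,0,0.409,0,7],[37.5,0,-11.5,0,0.409,0,7],[41.2,0,-13.2,0,0.409,0,7],[41.2,0,-13.2,0,0.409,0,7],[41.2,0,-13.2,0,0.409,0,7]]]'; python3 plan.py F -100 -123.5 16 0 -38 -123.5 16 0
python3 - <<'E'
from h import *
from cell import viewer
c=viewer.read_camera('top');cv2.imwrite('pics/top3.png',c['image'][80:280,180:500,::-1].repeat(2,0).repeat(2,1))
for b in blobs(c,.052,.068,40,(140,80,500,280)): print(*b)
c=viewer.read_camera('side')
for b in blobs(c,.052,.068,40): print(*b)
E
```

```text
time: 25.15
tool_pos: [0.5286, -0.112, 0.0194]
tool_rot: [-1.567, -0.003, -1.527]
contact_force: [0.8, -5.1, 4.7]
opening: 0.0796
[-0.4   0.36  4.53] [-0.004 -0.002  0.003] dist 46.0
[-0.41  0.39 10.73] [-0.004 -0.002  0.003] dist 107.0
now t25.15 W [ 528.6 -112.    19.4] jaw 2.48 F [-145.3 -127.4   19.4] f [ 0.8 -5.1  4.7] open 79.6
[341.0, 138.0] 708.0 23.7 162.0 323.4 2.5 60.6 4672
[380.0, 197.0] 526.4 -79.0 12.6 76.7 -87.4 59.6 86
[294.0, 246.0] 379.8 183.1 24.7 65.0 -30.2 62.6 47
[181.0, 269.0] 303.4 523.0 79.1 81.1 -36.8 60.3 590
[339.0, 73.0] 1269.8 -1085.9 26.0 744.7 -0.0 59.7 178
[618.0, 70.0] -62.4 -2395.8 55.1 220.1 -88.6 60.0 89
[275.0, 98.0] 1273.0 -502.1 20.5 418.8 0.4 60.0 159
[325.0, 110.0] 979.4 -516.3 33.8 73.9 -70.6 60.4 42
[115.0, 164.0] 1272.7 267.8 21.1 1113.3 0.2 60.1 996
[287.0, 177.0] 707.3 27.2 164.3 325.7 2.8 58.4 1877
[352.0, 177.0] 529.5 -97.0 68.3 113.2 76.3 58.6 245
[127.0, 206.0] 984.7 527.5 22.5 66.0 5.7 60.0 79
[236.0, 218.0] 665.6 344.9 33.2 73.2 -42.4 59.7 100
[109.0, 229.0] 924.9 629.6 37.7 80.5 -17.5 59.6 121
[342.0, 239.0] 351.7 210.4 42.5 66.8 -56.4 60.9 133
[484.0, 265.0] -23.8 44.3 44.0 142.0 -69.7 60.2 254
[81.0, 274.0] 785.8 782.2 21.1 56.5 -72.9 66.9 62
[55.0, 300.0] 757.8 865.5 23.6 193.8 -82.6 62.6 210
[116.0, 307.0] 617.0 783.2 77.1 122.2 48.5 62.6 347
[281.0, 313.0] 302.0 527.1 80.5 83.2 53.7 58.8 895
[139.0, 365.0] 436.4 828.3 16.4 174.7 28.0 62.3 536
[37.0, 391.0] 532.1 998.3 14.8 195.9 -60.9 62.8 506
```

View pics/top3.png

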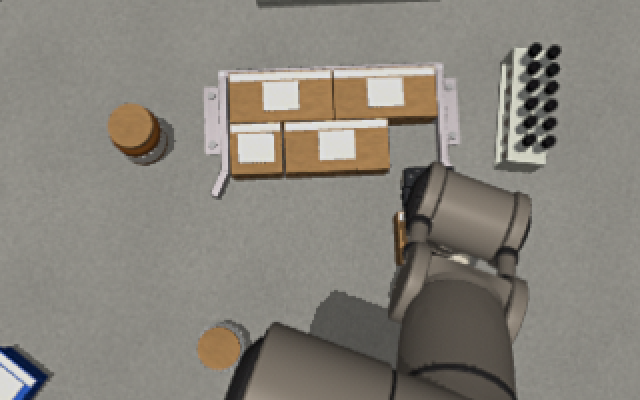

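The left half and the long carton are packed in running bond, at about (257,150) and (335,150). The right half is held before its slot at about (400,235) and reads roughly 4 mm too far right, so I'll correct that and go in.

```bash
python3 -m pendant '[[[-0.4,0,2.5,0,0,0,7],[-0.4,0,4.5,0,0,0,7],[-0.4,0,6.5,0,0,0,7],[-0.4,0,8.6,0,0,0,7],[-0.4,0,10.7,0,0,0,7],[-0.4,0,10.7,0,0,0,7],[-0.4,0,10.7,0,0,0,7],[-0.4,0,10.7,0,0,0,9.18],[-0.4,0,10.7,0,0,0,9.18],[-0.4,0,10.7,0,0,0,9.18],[-0.4,-4,10.7,0,0,0,9.18],[-0.4,-8,10.7,0,0,0,9.18],[-0.4,-11,10.7,0,0,0,9.18],[-0.4,-11,8,0,0,0,9.18],[-0.4,-11,4,0,0,0,9.18],[-0.4,-11,1,0,0,0,9.18],[-0.4,-11,-2,0,0,0,9.18],[-0.4,-11,-2,0,0,0,9.18]]]'; python3 plan.py F -115 -123.5 15 90
python3 - <<'E'
from h import *
from cell import viewer
c=viewer.read_camera('top')
for b in blobs(c,.052,.068,60,(140,80,500,280)): print(*b)
E
```

```text
time: 27.05
tool_pos: [0.5028, -0.1054, 0.1274]
tool_rot: [-1.575, 0.001, -1.527]
contact_force: [-0.9, 1.1, 0.1]
opening: 0.0921
[ 0.39 11.22  5.63] [ 0.002 -1.572 -0.004] dist 126.0
now t27.05 W [ 502.8 -105.4  127.4] jaw 2.53 F [-170.8 -119.7  127.4] f [-0.9  1.1  0.1] open 92.1
[345.0, 140.0] 689.8 22.1 199.6 325.0 2.5 60.6 5172
[181.0, 269.0] 303.4 522.4 78.1 82.1 -35.6 60.4 588
```

```bash
cat > rows.py <<'E'
from h import *
from cell import viewer
c=viewer.read_camera('top'); P=cloud(c); t=np.radians(2.6)
d=P[...,:2]*1000-[668,21.9]; X=d[...,0]*np.cos(t)+d[...,1]*np.sin(t); Y=-d[...,0]*np.sin(t)+d[...,1]*np.cos(t)
top=(P[...,2]>.055)&(P[...,2]<.066)&(abs(X)<125)&(abs(Y)<175)
for y in range(-160,161,16):
    m=top&(abs(Y-y)<6); 
    if m.any(): print('y',y,'front x',X[m].min().round(1),'back',X[m].max().round(1),'n',m.sum())
for x in (-60,-25,-12,0,12,25,60,80,100):
    ys=np.sort(Y[top&(abs(X-x)<2)]); 
    if len(ys): g=np.where(np.diff(ys)>3)[0]; print('x',x,ys[0].round(1),ys[-1].round(1),'gaps',[(ys[i].round(1),ys[i+1].round(1)) for i in g])
cv2.imwrite('pics/rows.png',cv2.resize(c['image'][90:200,270:420,::-1],None,fx=5,fy=5))
E
python3 rows.py
```

```text
y -160 front x -40.5 back 117.2 n 89
y -144 front x -43.3 back 117.8 n 152
y -128 front x -42.7 back 119.5 n 149
y -112 front x -78.1 back 119.7 n 171
y -96 front x -78.1 back 120.6 n 201
y -80 front x -77.8 back 120.7 n 189
y -64 front x -39.6 back 118.5 n 199
y -48 front x -39.3 back 118.4 n 198
y -32 front x -40.6 back 119.9 n 196
y -16 front x -41.3 back 120.2 n 197
y 0 front x -40.1 back 119.9 n 193
y 16 front x -39.4 back 117.2 n 198
y 32 front x -39.2 back 118.9 n 196
y 48 front x -40.4 back 119.0 n 198
y 64 front x -40.9 back 119.8 n 200
y 80 front x -40.5 back 121.0 n 171
y 96 front x -39.7 back 117.8 n 195
y 112 front x -39.1 back 118.8 n 200
y 128 front x -38.4 back 119.1 n 194
y 144 front x -40.5 back 119.8 n 200
y 160 front x -39.5 back 120.6 n 125
x -60 -105.6 -83.7 gaps [(np.float64(-105.6), np.float64(-102.4)), (np.float64(-102.4), np.float64(-99.1)), (np.float64(-96.5), np.float64(-92.4)), (np.float64(-90.7), np.float64(-87.5)), (np.float64(-87.2), np.float64(-84.0))]
x -25 -159.3 161.3 gaps [(np.float64(-157.0), np.float64(-153.7)), (np.float64(-153.7), np.float64(-
[... 16736 characters left out ...]
t64(77.0), np.float64(83.1)), (np.float64(83.1), np.float64(86.2)), (np.float64(86.2), np.float64(89.3)), (np.float64(89.3), np.float64(92.4)), (np.float64(92.4), np.float64(95.4)), (np.float64(95.4), np.float64(101.8)), (np.float64(107.9), np.float64(111.0)), (np.float64(111.0), np.float64(114.0)), (np.float64(114.0), np.float64(117.0)), (np.float64(117.0), np.float64(120.0)), (np.float64(120.2), np.float64(123.2)), (np.float64(123.2), np.float64(126.4)), (np.float64(126.4), np.float64(129.5)), (np.float64(129.5), np.float64(132.6)), (np.float64(132.6), np.float64(135.7)), (np.float64(138.6), np.float64(142.0)), (np.float64(144.8), np.float64(151.1)), (np.float64(157.2), np.float64(160.3))]
```

View pics/rows.png

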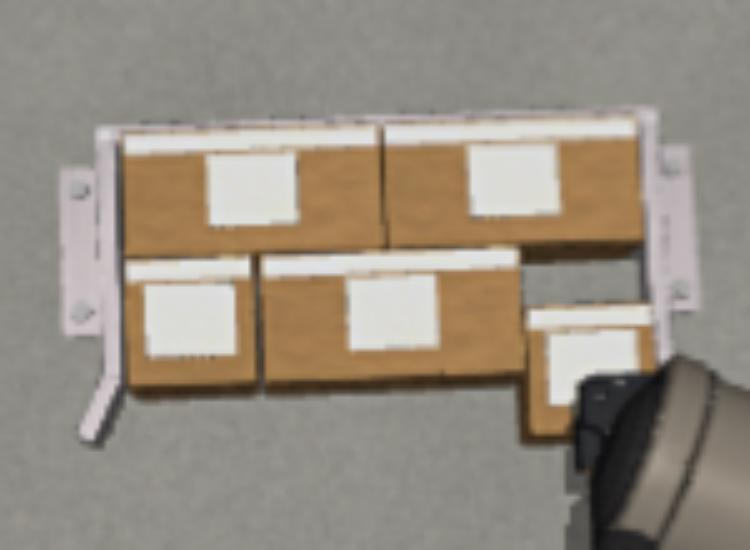

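The right half is square in its slot mouth at about (590,370), with the other four seated. I'll push it home.

```bash
python3 -m pendant '[[[0.2,0,2,0,-0.15,0,3.5],[0.2,0,4,0,-0.3,0,3.5],[0.2,0,5.6,0,-0.45,0,3.5],[0.2,0,5.6,0,-0.6,0,3.5],[0.2,0,5.6,0,-0.75,0,3.5],[0.2,0,5.6,0,-0.9,0,3.5],[0.2,0,5.6,0,-1.05,0,3.5],[0.2,0,5.6,0,-1.2,0,3.5],[0.2,0,5.6,0,-1.35,0,3.5],[0.2,0,5.6,0,-1.5,0,3.5],[0.2,0,5.6,0,-1.572,0,3.5],[0.2,4,5.6,0,-1.572,0,3.5],[0.2,8,5.6,0,-1.572,0,3.5],[0.2,11,5.6,0,-1.572,0,3.5],[0.2,11,5.6,0,-1.572,0,3.5],[0.2,11,5.6,0,-1.572,0,3.5]]]'; python3 plan.py F -53 -122.5 16 90
```

```text
time: 28.75
tool_pos: [0.5638, -0.1054, 0.0178]
tool_rot: [-1.571, 0.0, 0.046]
contact_force: [1.1, 0.3, 0.5]
opening: 0.0346
[ 5.69  0.18 -0.01] [ 0.     0.001 -0.   ] dist 57.0
now t28.75 W [ 563.8 -105.4   17.8] jaw 92.66 F [-109.9 -122.5   17.8] f [1.1 0.3 0.5] open 34.6
```

```bash
python3 -m pendant '[[[1.3,0,0,0,0,0,3.5],[2,0,0,0,0,0,3.5],[2.6,0,0,0,0,0,3.5],[3.2,0,0,0,0,0,3.5],[3.8,0,0,0,0,0,3.5],[4.4,0,0,0,0,0,3.5],[5,0,0,0,0,0,3.5],[5.4,0,0,0,0,0,3.5],[5.6,0,0,0,0,0,3.5],[5.7,0,0,0,0,0,3.5],[5.7,0,0,0,0,0,3.5]]]'; python3 -m pendant '[[[0.1,0,0,0,0,0,3.5],[0.2,0,0,0,0,0,3.5],[0.2,0,0,0,0,0,3.5]]]';python3 -m pendant '[[[0.1,0,0,0,0,0,3.5],[0.1,0,0,0,0,0,3.5]]]'; python3 plan.py F -51 -122.5 16 90
```

```text
time: 29.85
tool_pos: [0.62, -0.1028, 0.0176]
tool_rot: [-1.571, -0.0, 0.046]
contact_force: [-1.8, -0.2, 1.3]
opening: 0.0353
time: 30.15
tool_pos: [0.6222, -0.1027, 0.0176]
tool_rot: [-1.571, -0.0, 0.046]
contact_force: [-1.6, -0.7, 1.3]
opening: 0.035
time: 30.35
tool_pos: [0.6228, -0.1026, 0.0176]
tool_rot: [-1.571, 0.0, 0.046]
contact_force: [-4.6, 0.4, 1.2]
opening: 0.0349
[-0.02  0.16 -0.02] [-0.     0.001 -0.   ] dist 2.0
now t30.35 W [ 622.8 -102.6   17.6] jaw 92.64 F [ -50.8 -122.3   17.6] f [-4.6  0.4  1.2] open 34.9
```

```bash
python3 -m pendant '[[[0.1,0,0,0,0,0,3.5],[0.1,0,0,0,0,0,3.5]]]';python3 -m pendant '[[[0.1,0,0,0,0,0,3.5],[0.1,0,0,0,0,0,3.5]]]'; python3 -m pendant '[[[-1,0,0,0,0,0,3.5],[-4,0,0,0,0,0,3.5],[-6,-4,0,0,0,0,3.5],[-8,-9,0,0,0,0,3.5],[-12,-13,-3,0,0,0,3.5],[-16,-15,-7,0,0,0,3.5],[-18,-15,-11,0,0,0,3.5],[-18,-15,-16,0,0,0,3.5],[-18,-15,-20,0,0,0,3.5],[-18,-15,-20,0,0,0,3.5],[-18,-15,-20,0,0,0,3.5]]]'; sed -i 's/^for x in.*/for x in ():/' rows.py; python3 rows.py
python3 - <<'E'
from h import *
from cell import viewer
c=viewer.read_camera('top');cv2.imwrite('pics/top4.png',c['image'][80:280,140:500,::-1].repeat(2,0).repeat(2,1))
for lo,hi in [(.052,.068),(.012,.024),(.08,.1),(.11,.15)]:
    for b in blobs(c,lo,hi,90,(140,80,500,280)): print(*b)
E
```

```text
time: 30.55
tool_pos: [0.6229, -0.1026, 0.0176]
tool_rot: [-1.571, 0.002, 0.046]
contact_force: [-6.9, -0.3, 2.9]
opening: 0.035
time: 30.75
tool_pos: [0.6229, -0.1026, 0.0176]
tool_rot: [-1.57, 0.005, 0.046]
contact_force: [-11.2, -1.1, 6.1]
opening: 0.035
time: 31.85
tool_pos: [0.4545, -0.312, 0.1676]
tool_rot: [-1.571, -0.001, 0.044]
contact_force: [0.4, 0.2, 0.4]
opening: 0.0352
y -160 front x -39.9 back 121.7 n 110
y -144 front x -39.3 back 117.3 n 194
y -128 front x -39.1 back 119.3 n 193
y -112 front x -38.6 back 120.2 n 187
y -96 front x -40.2 back 120.4 n 197
y -80 front x -40.1 back 120.8 n 188
y -64 front x -39.6 back 118.2 n 196
y -48 front x -39.5 back 118.5 n 198
y -32 front x -40.8 back 120.2 n 194
y -16 front x -40.8 back 120.0 n 200
y 0 front x -40.2 back 119.1 n 189
y 16 front x -40.5 back 117.9 n 200
y 32 front x -39.3 back 118.3 n 200
y 48 front x -40.6 back 119.3 n 197
y 64 front x -40.8 back 120.4 n 195
y 80 front x -39.5 back 121.7 n 170
y 96 front x -39.5 back 118.5 n 198
y 112 front x -39.3 back 118.0 n 195
y 128 front x -38.5 back 119.5 n 197
y 144 front x -39.8 back 120.4 n 203
y 160 front x -40.4 back 120.1 n 123
[347.0, 140.0] 708.2 23.4 162.2 324.3 2.5 60.6 5345
[181.0, 269.0] 302.9 522.6 79.4 82.3 -35.6 60.4 591
[413.0, 248.0] 376.8 -183.1 74.5 75.5 58.7 19.1 471
[251.0, 150.0] 671.4 313.8 40.7 74.1 47.1 92.1 109
[289.0, 254.0] 358.9 194.3 58.4 60.8 -89.4 90.4 367
[446.0, 109.0] 782.6 -262.9 17.7 45.4 84.1 133.9 100
[245.0, 142.0] 683.6 325.1 62.6 65.1 -73.3 120.1 396
```

View pics/rows.png

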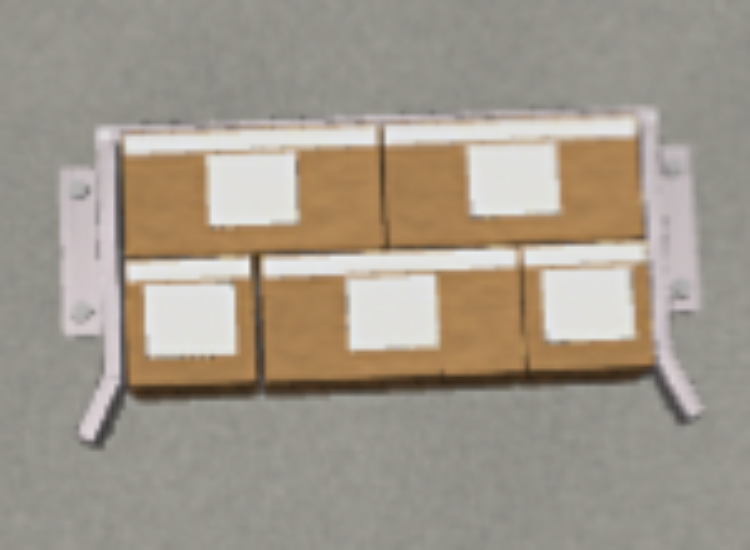

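View pics/top4.png

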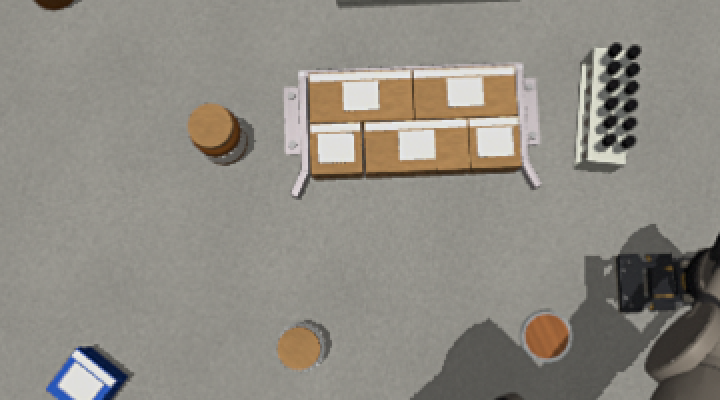

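The row is complete and square. The three cartons show at about (190,320), (390,315) and (588,310), the robot is clear, and the bystanders haven't moved. I'm handing in.

```bash
python3 -c "
from cell import robot; print(robot.hand_in())"
```

```text
the job is handed in; nothing more can be done
None
```

The layer is finished and handed in at about 32 s of robot time. I slid the middle half aside, then packed the long carton across the joint, the left half, and the right half. Each was gripped and slid to the mouth, then pushed home from the front until it stopped moving, at 10 to 16 N.

**Fit:** in the last top view the front faces are level within about ±1.3 mm at fence x ≈ -40 mm, which is the target. The block measures 162 mm deep at 2.5°, against the fence's 2.6°. The back row did not move.

**Gaps:** about 4 mm is left between the left half and the long carton, and less on the right, both within the allowed play.

**Surroundings:** the dish, both jars, the rack and the blue look-alike read within about 1 mm of their starting positions. The rack was checked on one tube-top reading and by eye. No check failed.

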